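Find the high side of an eccentric tensioner drum

ROBOT

A 6-joint arm with a two-finger parallel gripper is mounted at the origin on the work surface. World frame = base frame: x ahead of the robot, y to its left, z up, the work surface at z = 0. Lengths are in m, angles in degrees, forces in N, time in s.
With the tool pointing down it reaches from about 0.3 to 0.75 m from the base axis. Payload 8.5 kg.
Tool frame: the origin (TCP) lies between the finger pads; the fingertips stand 22 mm ahead of it and the grasp point (between the pads) lies 3 mm ahead of it; z points along the fingers, y is the direction in which the jaws open and shut (so a half turn about z gives the same grasp; the last joint's range is limited). The gripper opens to 88 mm and grips with 3 to 60 N. Pads are 18 mm wide; open, the fingers measure 123 mm over their backs; the gripper's body (75 mm by 187 mm) begins 45 mm behind the grasp point.
Start: joints at [-82.695, 21.807, 74.336, -0, 83.858, -12.336], TCP at [0.185, -0.518, 0.261] pointing down, gripper open.
Joint ranges: [-178.18, 178.18], [-50.72, 133.34], [12.68, 142.11], [-81.47, 261.47], [9.98, 163.14], [-165.26, 165.26]. Speed limits (degrees/s): [136.94, 136.94, 180, 180, 180, 180].

INTERFACE

Orientations are given as [roll, pitch, yaw] about the fixed x, y, z axes, in that order (R = Rz(yaw) Ry(pitch) Rx(roll)).
In Python, from cell import observe, vision, ticket gives the robot as it stands. The module is installed in compiled form; this text tells all that it offers.
- The arm moves only by the tool carry_out, never from a script. Its argument "steps" is a list of rows, each an object with "turn": the turn, a rotation vector about the tool's x, y, z in degrees, a list of three; "translation": the shift along the tool's x, y, z in units of 60 mm (1.0 is 60 mm), a list of three; "jaw": the opening, from -1 (shut) to 1 (fully open), so that 0 is half open. A call has 1 to 5 rows; each row is the pose to reach, as a shift and turn from the pose commanded when the call began, along the tool's axes at that moment; what a row does not reach only later rows make up. A row lasts 1/8 s, in which the tool goes at most 62.5 mm and 10.7 degrees, less where a joint would pass 70% of its speed; a pose out of reach is approached as far as the arm can. A call with a gripper value outside its range is refused whole. The fingers move at their own pace and stop on an object; "grip_force" is the grip in N (left out, the last holds). Time passes only in rows, so rows that repeat a pose let the fingers close. It gives the time, the measured TCP pose, the force and the opening at its end, in the units of the state.
- observe(): the state, without advancing time (a new reading comes with each control period).
- vision.get_image(name): name is "scene" or "top"; returns a dict with "image" (384x512x3 uint8, red, green, blue), "fx", "fy", "cx", "cy" (pixels), "T" (4x4, takes a point from camera to world coordinates). Camera axes: x right, y down, z forward; pixel columns grow to the right and rows downward; lengths in m; the calibration is good to about 2 mm. A picture is of the moment at which its call begins. There is no depth.
- ticket.close_job(): hands the job in, once; it reports no verdict.
The state is a dict: "t": time; "joints": joint angles; "joint_vel": joint speeds; "tau": joint torques, N m; "tool_pos": TCP position; "ee_rot": TCP orientation; "contact_force": force on the tool from outside, world axes, zero at the start; "moment": the same for the moment, N m; "grip_width": finger opening in m.
Only numpy, scipy, OpenCV 4.12 (cv2) and the standard library are available. Lean on these libraries where they do the work, as an engineer would, in place of code of your own. Each camera call takes 0.05 s, during which the arm holds its last target. There are 200 camera calls.

TASK

The exercise bike's tensioner spindle lies in the V-blocks: gently slide the indicator down by its black knob until its sprung plunger rests on the silver drum and is pushed in about half its travel, never driving it to its stop. Then turn the spindle by its red crank handle through a full turn to see the lowest and the highest readings, and leave it, let go, with the drum's high side right under the plunger. Do not disturb the bottles and the tissue box.

Things in the scene. Friction and masses are not known exactly. Their poses are not given: they have to be found in the camera images.
- fixture: Grey base plate 150 x 235 x 20 mm, fixed, with two steel V-blocks (76 mm wide, 22 mm thick, brass straps) and a 24 mm steel column. Origin: on the counter under the middle of the drum; z up; y along the spindle, column at y = +105 mm (top 250 mm up), crank at the -y end; +x is the side the dial faces. The spindle's axis is 105 mm above the counter.
- spindle: Steel spindle of 24 mm diameter lying in the V-blocks along the fixture's y, kept down by the straps; it can only turn, without end, either way, against friction of about 0.1 N m, and stays where it is left. Origin on its axis under the plunger; y along the axis, x towards the crank handle. It carries the silver drum.
- drum_seat (a point): Point on the spindle's axis inside the silver drum (64 mm diameter, 40 mm wide), straight under the plunger. The drum's centre lies 6 mm off the axis in a direction that is not known and not related to the crank: its surface under the plunger is 26 to 38 mm above this point as it turns; high side up gives 38 mm (143 mm above the counter).
- crank_grip (a point): Middle of the red crank handle: a freely revolving sleeve, 18 mm diameter, 72 mm long, parallel to the spindle, 40 mm off its axis; its inner end is 2 mm from the 10 mm thick crank arm, all else is clear. Pinch it from above across its diameter (fingers closing along the fixture's x) and lead it round a 40 mm circle in the fixture's x-z plane, the gripper pointing down all the way.
- crank_axis (a point): Point on the spindle's axis level (along y) with the middle of the crank handle: the centre of that circle.
- carriage_knob (a point): Grasp point, 14 mm below the top, of the black knob (22 mm diameter, 36 mm tall) on the blue indicator carriage, right above the plunger; 94 mm above the free plunger's tip. The carriage slides straight down by up to 58 mm and stays where left; 6 N down or 12 N up moves it. The tilted 62 mm dial stands 50 mm to its +x, +y side, no higher than the knob's foot.
- plunger: Sprung indicator plunger with a red ball tip of 8 mm, pointing straight down from the carriage. Origin: the lowest point of the tip. It pushes in by up to 28 mm, pressing with 0.5 N when free to 4.2 N; beyond that it is on its stop and any further push goes hard into the drum.
- pointer (a joint): Red pointer on the white dial: 0 rad with the plunger free, turning clockwise as seen on the dial face by 0.2 rad per mm that the plunger is pushed in (5.6 rad at its stop).
- bottle0: Clear water bottle, 60 mm diameter, 170 mm tall, black cap and label; origin under its middle. Leave alone.
- bottle1: The other water bottle, the same. Leave alone.
- tissue_box: Black tissue box 120 x 120 x 110 mm with a white slot on top; origin under its middle. Leave alone.

How it is judged (in metres and radians):
On the way, in this order (a step that is already met when the one before it is completed fails the run):
1. the plunger rests on the drum, pushed in about half its travel (7 to 22 mm) (contact force between plunger and spindle above 0.3 N and value of joint pointer between 1.4 and 4.4 rad), for 0.2 s.
2. the drum's low side has passed under the plunger, still touching (tip within 0.9 mm of the lowest) (contact force between plunger and spindle above 0.1 N and z of plunger in the frame of fixture below 0.1319 m).
At the end, for the whole second after the job is handed in: The drum's high side is under the plunger: the plunger's tip, resting on the drum, is within 0.8 mm of the highest reading (over 142.2 mm above the counter; about 30 degrees either way), the spindle and plunger at rest (z of plunger in the frame of fixture above 0.1422 m and contact force between plunger and spindle above 0.3 N and angular speed of spindle below 0.05 rad/s and linear speed of plunger below 0.005 m/s); the robot touches nothing.
It fails at once if the plunger is driven to its stop and hard into the drum (over 7 N) (contact force between plunger and spindle above 7 N).
It fails at once if a bottle or the tissue box is moved by over 30 mm or tipped (distance of any of bottle0, bottle1, tissue_box from where it was at the start of the episode above 0.03 m or angle between any of bottle0, bottle1's own z axis and vertical above 0.5 rad).
It also fails if it takes over 72 s, if anything falls off the work surface, if the arm or the gripper's body presses on something with over 40 N, if the wrist force passes 120 N, or if a joint passes its speed limit or range.

## Working session

There is one attempt and no reset: what is moved stays moved. The work goes in short steps, Python scripts to look and compute and a tool call to move; the robot and the scene stay as the last step left them, time stands still between calls to the robot, and variables do not carry over. Pictures are saved under pics/ and viewed, about 8 in all and at most 12, crops included, and the job is handed in when it is done.

Besides the shell and the picture viewer there is one more tool, called after "Emit:" by a JSON object that holds its "name" and its "arguments", one argument or row to a line. carry_out: Moves the arm, as the interface text tells. Its arguments: {"type":"object","properties":{"steps":{"type":"array"},"grip_force":{"type":"number"}},"required":["steps"]}

```bash
mkdir -p pics; python3 - <<'E'
from cell import observe, vision
import cv2,numpy as np
np.set_printoptions(precision=4,suppress=True)
print(observe())
for n in("scene","top"):
    d=vision.get_image(n); cv2.imwrite(f"pics/{n}0.png",d["image"][...,::-1]); print(n,d["fx"],d["fy"],d["cx"],d["cy"]);print(d["T"])
a=[cv2.imread(f"pics/{n}0.png") for n in("scene","top")]
E
```

```text
{'t': 0.0, 'joints': array([-82.696 ,  21.8411,  74.3844,   0.0012,  83.8588, -12.3354]), 'joint_vel': array([-0.0127, -0.0103,  0.0351,  0.0226, -0.0264,  0.0068]), 'tau': array([  0.0004, -43.7925, -22.456 ,   0.0714,   0.0352,  -0.0001]), 'tool_pos': array([ 0.1848, -0.5177,  0.2601]), 'ee_rot': array([-179.9179,   -0.0192,   19.6393]), 'contact_force': array([-0.4614, -0.686 ,  0.5985]), 'moment': array([-0.0017,  0.0211, -0.0645]), 'grip_width': 0.08784209773334416}
scene 355.09749923373664 355.09749923373664 259.6459878274968 187.64631238500553
[[-0.1262  0.835  -0.5356  1.2024]
 [ 0.992   0.1085 -0.0647  0.0482]
 [ 0.0041 -0.5395 -0.842   1.1632]
 [ 0.      0.      0.      1.    ]]
top 475.96376259049265 475.96376259049265 262.2418357498229 190.9816841254712
[[ 0.0707 -0.9746  0.2126  0.2852]
 [-0.9975 -0.0701  0.0104 -0.02  ]
 [ 0.0048 -0.2128 -0.9771  1.3743]
 [ 0.      0.      0.      1.    ]]
```

View pics/scene0.png

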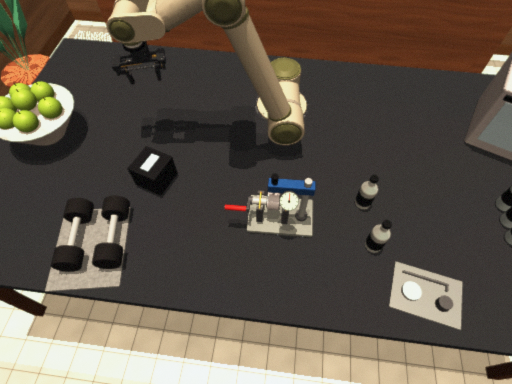

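View pics/top0.png

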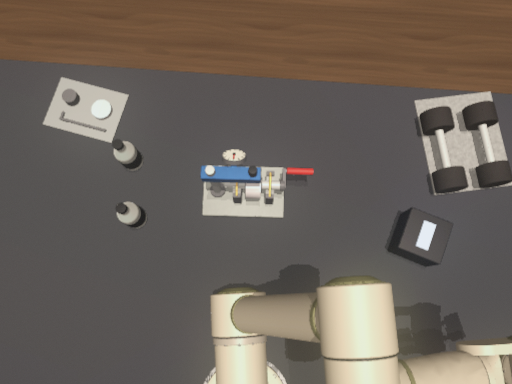

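Both pictures show the fixture with its crank (red) towards world −y and the dial on the far +x side. Zooming in on both.

```bash
python3 - <<'E'
import cv2,numpy as np
a=cv2.imread("pics/scene0.png")[165:245,215:325];b=cv2.imread("pics/top0.png")[140:225,195:325]
cv2.imwrite("pics/c0.png",np.vstack([cv2.resize(a,(560,int(80*560/110)),interpolation=2)[:300],cv2.resize(b,(560,int(85*560/130)),interpolation=2)])[:600] if 0 else np.hstack([cv2.resize(a,(396,288),interpolation=2),cv2.resize(b,(396,259),interpolation=2)[:259] if 0 else cv2.copyMakeBorder(cv2.resize(b,(396,259),interpolation=2),0,29,0,0,0)]))
E
```

```text
(no output)
```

View pics/c0.png

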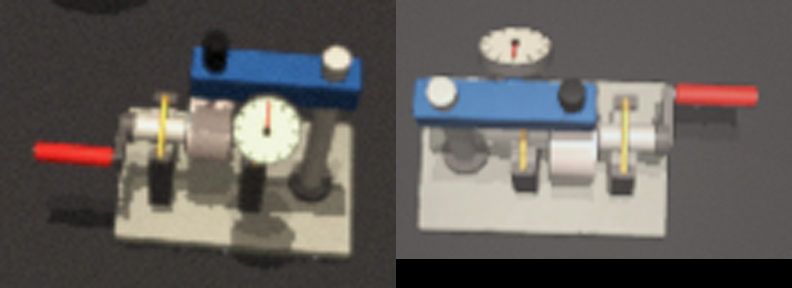

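```bash
cat > h.py <<'E'
import cv2,numpy as np
from scipy.optimize import least_squares
from cell import observe, vision
np.set_printoptions(precision=4,suppress=True)
def get(): return {n:vision.get_image(n) for n in("scene","top")}
def ray(d,p):
    T=np.array(d["T"]); v=T[:3,:3]@[(p[0]-d["cx"])/d["fx"],(p[1]-d["cy"])/d["fy"],1]
    return T[:3,3],v/np.linalg.norm(v)
def onz(d,p,z): o,v=ray(d,p); return o+v*(z-o[2])/v[2]
def proj(d,X):
    T=np.array(d["T"]); c=T[:3,:3].T@(np.asarray(X)-T[:3,3]); return np.array([d["cx"]+d["fx"]*c[0]/c[2],d["cy"]+d["fy"]*c[1]/c[2]])
def tri(D,ps,pt):
    A=0;b=0;g=[]
    for n,p in(("scene",ps),("top",pt)):
        o,v=ray(D[n],p);M=np.eye(3)-np.outer(v,v);A=A+M;b=b+M@o;g.append((o,v))
    X=np.linalg.solve(A,b); return X,[np.linalg.norm(np.cross(X-o,v)) for o,v in g]
def redmask(im,roi):
    x0,y0,x1,y1=roi; a=im[y0:y1,x0:x1].astype(int)
    m=((a[...,0]>110)&(a[...,1]<70)&(a[...,2]<70)).astype(np.uint8)
    n,l,s,c=cv2.connectedComponentsWithStats(m)
    k=1+np.argmax(s[1:,4]); ys,xs=np.nonzero(l==k)
    P=np.c_[xs+x0,ys+y0].astype(float); c=P.mean(0); w=np.linalg.svd(P-c,full_matrices=False)[2][0]
    t=(P-c)@w; L=np.sqrt(12*t.var()); 
    if w[0]<0:w=-w
    return c,c-w*L/2,c+w*L/2
def handle(D):
    s=redmask(D["scene"]["image"],(200,160,275,260)); t=redmask(D["top"]["image"],(265,130,340,215))
    return tri(D,s[0],t[0]),tri(D,s[1],t[2]),tri(D,s[2],t[1])
E
python3 - <<'E'
from h import *
D=get()
for r in handle(D): print("handle",r)
S=lambda u,v:(215+(u+.5)/3.6-.5,165+(v+.5)/3.6-.5); U=lambda u,v:(195+(u-396+.5)/3.046-.5,140+(v+.5)/3.047-.5)
print("knobtop",tri(D,S(215,38),U(571,88)))
print("coltop",tri(D,S(337,57),U(441,91)))
print("coltop .25",onz(D["scene"],S(337,57),.25),onz(D["top"],U(441,91),.25))
print("plate near corners -x", onz(D["top"],U(419,231),.02),onz(D["top"],U(666,235),.02),onz(D["top"],U(669,83),.02))
print("plate far corners", onz(D["scene"],S(116,238),.02),onz(D["scene"],S(351,253),.02),onz(D["scene"],S(353,124),.02))
E
```

```text
handle (array([ 0.6184, -0.1078,  0.1043]), [np.float64(0.0007167989287334273), np.float64(0.0007167989287334392)])
handle (array([ 0.62  , -0.1426,  0.106 ]), [np.float64(0.0028417954795723656), np.float64(0.0028417954795723743)])
handle (array([ 0.6168, -0.0729,  0.1027]), [np.float64(0.0013759216089454472), np.float64(0.0013759216089454988)])
knobtop (array([0.5801, 0.0192, 0.265 ]), [np.float64(0.0008389705877137046), np.float64(0.0008389705877137096)])
coltop (array([0.5745, 0.1243, 0.248 ]), [np.float64(0.00016831275444511039), np.float64(0.0001683127544451617)])
coltop .25 [0.5759 0.124  0.25  ] [0.574  0.1243 0.25  ]
plate near corners -x [0.4955 0.1616 0.02  ] [ 0.5084 -0.0715  0.02  ] [ 0.6569 -0.0652  0.02  ]
plate far corners [ 0.6612 -0.0616  0.02  ] [0.6477 0.1689 0.02  ] [0.5001 0.1641 0.02  ]
```

```bash
python3 - <<'E'
from h import *
D={n:vision.get_image(n) for n in("scene","top")}
s=redmask(D["scene"]["image"],(200,160,275,260)); t=redmask(D["top"]["image"],(265,130,340,215)); print(s,t)
for n,(c0,c1,r0,r1) in {"scene":(228,245,200,216),"top":(292,310,164,180)}.items():
    im=D[n]["image"]
    for k in (c0,(c0+c1)//2,c1): print(n,k,[(r,*im[r,k]) for r in range(r0,r1) if im[r,k,0]>int(im[r,k,1])+25])
# predicted pixels of spindle axis / handle for hypothesis
ex=np.array([.9986,.0523,0]);ey=np.array([-.0523,.9986,0]);O=np.array([.580,.0192,0])
for a in range(-60,61,20):
    X=O-ey*.127+ex*.04*np.cos(np.radians(a))+[0,0,.105+.04*np.sin(np.radians(a))]
    print(a,X,proj(D["scene"],X),proj(D["top"],X))
E
```

```text
(array([234.7589, 207.1696]), array([223.7699, 206.1893]), array([245.7479, 208.15  ])) (array([300.2143, 173.4048]), array([287.7958, 173.2467]), array([312.6328, 173.5628]))
scene 228 [(204, np.uint8(114), np.uint8(46), np.uint8(39)), (205, np.uint8(229), np.uint8(47), np.uint8(42)), (206, np.uint8(241), np.uint8(64), np.uint8(53)), (207, np.uint8(237), np.uint8(49), np.uint8(40)), (208, np.uint8(212), np.uint8(32), np.uint8(29)), (209, np.uint8(135), np.uint8(25), np.uint8(24)), (210, np.uint8(76), np.uint8(49), np.uint8(45))]
scene 236 [(204, np.uint8(75), np.uint8(47), np.uint8(45)), (205, np.uint8(174), np.uint8(38), np.uint8(34)), (206, np.uint8(233), np.uint8(52), np.uint8(43)), (207, np.uint8(239), np.uint8(66), np.uint8(52)), (208, np.uint8(237), np.uint8(50), np.uint8(40)), (209, np.uint8(196), np.uint8(28), np.uint8(25)), (210, np.uint8(109), np.uint8(32), np.uint8(31))]
scene 245 [(205, np.uint8(92), np.uint8(51), np.uint8(47)), (206, np.uint8(212), np.uint8(44), np.uint8(39)), (207, np.uint8(230), np.uint8(55), np.uint8(46)), (208, np.uint8(225), np.uint8(73), np.uint8(
[... 1071 characters left out ...]
np.uint8(85)), (171, np.uint8(227), np.uint8(108), np.uint8(98)), (172, np.uint8(226), np.uint8(90), np.uint8(81)), (173, np.uint8(214), np.uint8(69), np.uint8(64)), (174, np.uint8(165), np.uint8(62), np.uint8(59))]
-60 [ 0.6066 -0.1066  0.0704] [236.0958 209.049 ] [298.7314 180.4379]
-40 [ 0.6172 -0.106   0.0793] [235.6272 210.4608] [298.9931 176.0032]
-20 [ 0.6242 -0.1057  0.0913] [235.2194 210.528 ] [299.3448 172.5295]
0 [ 0.6266 -0.1055  0.105 ] [234.9246 209.1979] [299.7481 170.4378]
20 [ 0.6242 -0.1057  0.1187] [234.7836 206.5961] [300.1567 170.0149]
40 [ 0.6172 -0.106   0.1307] [234.8186 203.0293] [300.521  171.3644]
60 [ 0.6066 -0.1066  0.1396] [235.0276 198.9523] [300.7938 174.3697]
```

```bash
sed -i 's/m=((a.*/m=((a[...,0]>110)\&(a[...,0]>1.8*a[...,1])\&(a[...,0]>1.8*a[...,2])).astype(np.uint8)/' h.py
cat >> h.py <<'E'
from scipy.spatial.transform import Rotation as R
def rel(p0,rpy0,p1,rpy1):
    a=R.from_euler("xyz",rpy0,degrees=True);b=R.from_euler("xyz",rpy1,degrees=True)
    print("trans",a.inv().apply(np.array(p1)-p0)/.06,"turn",(a.inv()*b).as_rotvec(degrees=True))
E
python3 - <<'E'
from h import *
D={n:vision.get_image(n) for n in("scene","top")}
for r in handle(D): print("handle",r)
# knob: dark blob beside blue, print gray around top picture
for n,(x0,y0,x1,y1) in {"scene":(265,170,286,190),"top":(244,160,262,178)}.items():
    print(n,x0,y0);print(cv2.cvtColor(D[n]["image"],cv2.COLOR_RGB2GRAY)[y0:y1,x0:x1])
rel([.185,-.518,.261],[180,0,19.641],[.58,.019,.33],[180,0,93])
E
```

```text
handle (array([ 0.6233, -0.1058,  0.1133]), [np.float64(8.361864980391135e-05), np.float64(8.361864980389229e-05)])
handle (array([ 0.6246, -0.1426,  0.1139]), [np.float64(0.0005701660545834482), np.float64(0.0005701660545833777)])
handle (array([ 0.622 , -0.0691,  0.1127]), [np.float64(0.0003503395564411475), np.float64(0.00035033955644119387)])
scene 265 170
[[55 56 52 56 58 55 55 54 55 57 54 54 54 56 56 58 56 56 54 52 53]
 [57 54 52 57 54 52 56 55 55 56 57 54 57 56 56 56 56 56 54 53 56]
 [56 55 55 56 54 56 57 54 53 57 54 51 52 52 56 53 55 52 50 51 54]
 [56 53 56 57 54 60 55 54 43 37 39 47 51 52 55 53 54 56 57 57 58]
 [54 55 51 54 53 53 54 43 33 25 31 33 42 47 52 56 61 58 57 55 56]
 [57 52 50 58 52 54 50 34 29 29 29 26 29 45 50 53 56 56 54 52 54]
 [55 50 60 53 51 53 30 33 30 31 32 32 34 38 48 56 55 55 57 56 57]
 [55 52 57 56 61 57 27 23 30 27 34 32 27 38 56 55 57 56 58 57 55]
 [55 55 55 59 86 85 45 20 19 35 33 22 23 44 56 63 58 57 59 64 60]
 [57 53 52 59 91 91 49 16 11 14 19 10 23 58 84 85 93 90 90 87 90]
 [56 56 57 60 88 95 43  6  8 12 13  4 22 67 86 92 97 94 93 92 93]
 [55 55 59 
[... 1309 characters left out ...]
 79  80  78  83 105 130 131 129 161]
 [132 132 133 124  82  80  81  82  83  85  83  82  86 105 132 129 126 160]
 [134 133 133 122  72  76  84  84  85  87  87  85  80 104 132 130 132 170]
 [133 134 134 123  74  65  79  88  91  92  88  75  71 104 133 129 139 181]
 [134 135 133 128  98  54  65  75  79  82  72  59  73 112 134 131 141 180]
 [135 134 134 131 113  60  55  56  60  59  55  55  77 119 134 132 141 179]
 [136 134 134 133 124  96  56  54  54  56  55  61  92 128 136 133 136 171]
 [135 135 136 136 135 122  83  63  60  60  73  88 121 136 137 134 131 163]
 [136 136 136 136 137 132 113 106 104 107 118 121 136 137 138 134 122 143]]
trans [ 9.2086 -6.2164 -1.15  ] turn [ -0.      0.    -73.359]
```

Emit:
{"name": "carry_out", "arguments": {
  "steps": [
    {"translation": [0.8,-0.6,-0.3],"turn": [0,0,-10],"jaw": 0.2},
    {"translation": [1.6,-1.1,-0.6],"turn": [0,0,-20],"jaw": 0.2},
    {"translation": [2.4,-1.6,-0.9],"turn": [0,0,-30],"jaw": 0.2},
    {"translation": [3.2,-2.2,-1.15],"turn": [0,0,-40],"jaw": 0.2},
    {"translation": [4.0,-2.7,-1.15],"turn": [0,0,-50],"jaw": 0.2}
  ]
}}

```text
t: 1.02
tool_pos: [0.3574, -0.2831, 0.331]
ee_rot: [179.9, 0.1, 70.0]
contact_force: [0.5, -0.5, -0.9]
grip_width: 0.0527
```

```bash
python3 - <<'E'
from h import *
rel([.3566,-.2847,.33],[180,0,69.641],[.58,.019,.33],[180,0,93])
E
```

```text
trans [6.0408 1.7298 0.    ] turn [  0.      0.    -23.359]
```

Emit:
{"name": "carry_out", "arguments": {
  "steps": [
    {"translation": [1.0,0.3,0],"turn": [0,0,-6],"jaw": 0.1},
    {"translation": [2.0,0.6,0],"turn": [0,0,-12],"jaw": 0.1},
    {"translation": [3.0,0.9,0],"turn": [0,0,-18],"jaw": 0.1},
    {"translation": [3.9,1.2,0],"turn": [0,0,-23.36],"jaw": 0.1},
    {"translation": [4.8,1.5,0],"turn": [0,0,-23.36],"jaw": 0.1}
  ]
}}

```text
t: 1.65
tool_pos: [0.542, -0.0442, 0.3299]
ee_rot: [180.0, 0.0, 93.1]
contact_force: [1.2, -0.8, 0.1]
grip_width: 0.0481
```

```bash
python3 - <<'E'
from h import *
s=observe();print(s["tool_pos"],s["ee_rot"],s["grip_width"])
p0=np.array([.3566,-.2847,.33])+R.from_euler("xyz",[180,0,69.641],degrees=True).apply([4.8*.06,1.5*.06,0]);print(p0)
rel(p0,[180,0,93],[.58,.019,.33],[180,0,93])
E
```

```text
[ 0.542  -0.0442  0.3299] [179.984    0.013   93.0771] 0.048130938348796184
[ 0.5412 -0.046   0.33  ]
trans [1.048  0.7029 0.    ] turn [0. 0. 0.]
```

Emit:
{"name": "carry_out", "arguments": {
  "steps": [
    {"translation": [0.6,0.4,0],"turn": [0,0,0],"jaw": 0.1},
    {"translation": [1.05,0.7,0],"turn": [0,0,0],"jaw": 0.1},
    {"translation": [1.05,0.7,0.4],"turn": [0,0,0],"jaw": 0.1},
    {"translation": [1.05,0.7,0.8],"turn": [0,0,0],"jaw": 0.1},
    {"translation": [1.05,0.7,0.8],"turn": [0,0,0],"jaw": 0.1}
  ]
}}

```text
t: 2.28
tool_pos: [0.5792, 0.0192, 0.2804]
ee_rot: [-179.8, -0.0, 93.0]
contact_force: [-0.3, 0.3, 1.5]
grip_width: 0.0485
```

```bash
python3 - <<'E'
from h import *
s=observe();print(s["tool_pos"],s["ee_rot"],s["contact_force"])
D=get()
im=[cv2.resize(D["scene"]["image"][130:240,210:340],(396,335),interpolation=2),cv2.resize(D["top"]["image"][110:220,190:320],(396,335),interpolation=2)]
cv2.imwrite("pics/c1.png",np.hstack(im)[...,::-1])
E
```

```text
[0.5792 0.0192 0.2804] [-179.8      -0.0483   93.0043] [-0.3035  0.3235  1.4934]
```

View pics/c1.png

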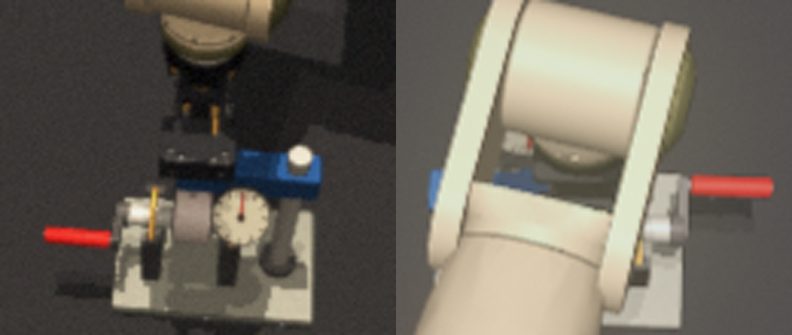

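The gripper sits over the knob around (200,150) in the left crop, with the dial clear of it and the pointer straight up. Next I go down and grip.

Emit:
{"name": "carry_out", "arguments": {
  "steps": [
    {"translation": [0,0,0.2],"turn": [0,0,0],"jaw": 0.1},
    {"translation": [0,0,0.43],"turn": [0,0,0],"jaw": 0.1},
    {"translation": [0,0,0.43],"turn": [0,0,0],"jaw": -0.5},
    {"translation": [0,0,0.43],"turn": [0,0,0],"jaw": -0.8},
    {"translation": [0,0,0.43],"turn": [0,0,0],"jaw": -0.8}
  ],
  "grip_force": 20
}}

```text
t: 3.0
tool_pos: [0.5789, 0.019, 0.2562]
ee_rot: [-179.9, 0.0, 93.0]
contact_force: [-3.2, -0.9, 3.6]
grip_width: 0.0212
```

Emit:
{"name": "carry_out", "arguments": {
  "steps": [
    {"translation": [0,0,0.06],"turn": [0,0,0],"jaw": -0.8},
    {"translation": [0,0,0.12],"turn": [0,0,0],"jaw": -0.8},
    {"translation": [0,0,0.18],"turn": [0,0,0],"jaw": -0.8},
    {"translation": [0,0,0.24],"turn": [0,0,0],"jaw": -0.8},
    {"translation": [0,0,0.3],"turn": [0,0,0],"jaw": -0.8}
  ],
  "grip_force": 30
}}

```text
t: 3.62
tool_pos: [0.5789, 0.019, 0.2388]
ee_rot: [-179.9, 0.0, 93.0]
contact_force: [-7.5, -0.8, 6.8]
grip_width: 0.0216
```

```bash
cat >> h.py <<'E'
def dial(D,name):
    d=D["scene"]; im=d["image"]
    c=im[170:250,215:335]
    cv2.imwrite(name,cv2.resize(c,None,fx=6,fy=6,interpolation=cv2.INTER_CUBIC)[...,::-1])
E
python3 - <<'E'
from h import *
s=observe();print(s["tool_pos"],s["contact_force"],s["grip_width"])
dial({"scene":vision.get_image("scene")},"pics/d1.png")
E
```

```text
[0.5789 0.019  0.2388] [-7.4552 -0.8472  6.7738] 0.021622086172856783
```

View pics/d1.png

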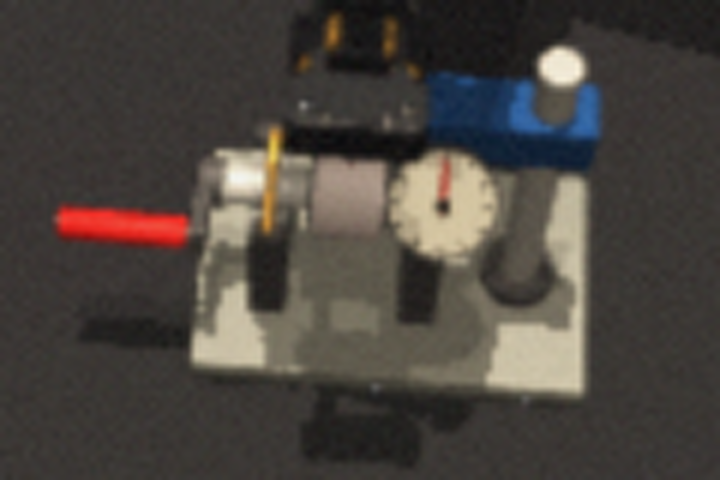

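Emit:
{"name": "carry_out", "arguments": {
  "steps": [
    {"translation": [0,0,0.06],"turn": [0,0,0],"jaw": -0.8},
    {"translation": [0,0,0.12],"turn": [0,0,0],"jaw": -0.8},
    {"translation": [0,0,0.18],"turn": [0,0,0],"jaw": -0.8},
    {"translation": [0,0,0.22],"turn": [0,0,0],"jaw": -0.8},
    {"translation": [0,0,0.22],"turn": [0,0,0],"jaw": -0.8}
  ]
}}

```text
t: 4.3
tool_pos: [0.5789, 0.019, 0.2256]
ee_rot: [-179.9, 0.0, 93.0]
contact_force: [-7.1, -0.8, 5.1]
grip_width: 0.021
```

```bash
python3 - <<'E'
from h import *
s=observe();print(s["tool_pos"],s["contact_force"],s["grip_width"])
dial({"scene":vision.get_image("scene")},"pics/d2.png")
E
```

```text
[0.5789 0.019  0.2256] [-7.0592 -0.8302  5.1067] 0.020974640420460267
```

View pics/d2.png

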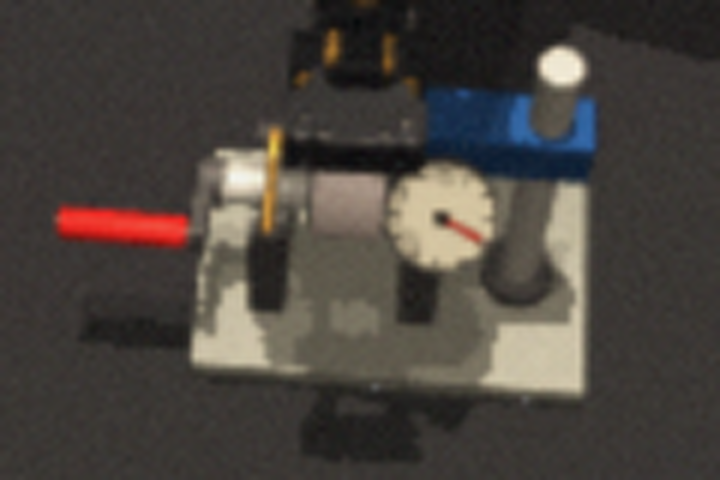

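Pointer now at about 2.1 rad (tip at about (482,241), hub at (441,218)), so roughly 10.5 mm pushed in. A further 2.5 mm centres the range, then I let go.

Emit:
{"name": "carry_out", "arguments": {
  "steps": [
    {"translation": [0,0,0.04],"turn": [0,0,0],"jaw": -0.8},
    {"translation": [0,0,0.04],"turn": [0,0,0],"jaw": -0.8},
    {"translation": [0,0,0.04],"turn": [0,0,0],"jaw": -0.2},
    {"translation": [0,0,0.04],"turn": [0,0,0],"jaw": 0.1},
    {"translation": [0,0,0.04],"turn": [0,0,0],"jaw": 0.1}
  ]
}}

```text
t: 4.97
tool_pos: [0.5798, 0.0191, 0.2223]
ee_rot: [180.0, -0.0, 93.0]
contact_force: [0.2, -0.2, -0.1]
grip_width: 0.048
```

```bash
python3 - <<'E'
from h import *
s=observe();print(s["tool_pos"],s["contact_force"],s["grip_width"])
D=get()
h=handle(D); print(h)
E
```

```text
[0.5798 0.0191 0.2223] [ 0.2374 -0.1929 -0.1068] 0.04798981676390383
((array([ 0.6232, -0.1061,  0.1134]), [np.float64(0.0003519786964427756), np.float64(0.00035197869644276747)]), (array([ 0.6248, -0.1428,  0.1141]), [np.float64(0.0003765921515103293), np.float64(0.00037659215151037155)]), (array([ 0.6216, -0.0695,  0.1128]), [np.float64(0.0010345534870904278), np.float64(0.0010345534870904265)]))
```

Emit:
{"name": "carry_out", "arguments": {
  "steps": [
    {"translation": [0,0,-0.5],"turn": [0,0,0],"jaw": 0.1},
    {"translation": [0,0,-1.0],"turn": [0,0,0],"jaw": 0.1},
    {"translation": [-0.9,0.3,-1.0],"turn": [0,0,0],"jaw": 0.1},
    {"translation": [-1.8,0.5,-0.7],"turn": [0,0,0],"jaw": 0.1},
    {"translation": [-2.29,0.64,-0.2],"turn": [0,0,0],"jaw": 0.1}
  ]
}}

```text
t: 5.7
tool_pos: [0.6259, -0.1188, 0.2342]
ee_rot: [179.9, 0.1, 92.9]
contact_force: [1.5, 0.1, -0.0]
grip_width: 0.0488
```

Emit:
{"name": "carry_out", "arguments": {
  "steps": [
    {"translation": [0,0,0.6],"turn": [0,0,0],"jaw": 0.1},
    {"translation": [0,0,1.1],"turn": [0,0,0],"jaw": 0.1},
    {"translation": [0,0,1.1],"turn": [0,0,0],"jaw": 0.1}
  ]
}}

```text
t: 6.08
tool_pos: [0.6245, -0.116, 0.1664]
ee_rot: [-179.8, -0.1, 93.0]
contact_force: [-0.6, -0.2, 0.5]
grip_width: 0.0485
```

```bash
python3 - <<'E'
from h import *
s=observe();print(s["tool_pos"],s["contact_force"],s["grip_width"])
D=get()
im=[cv2.resize(D["scene"]["image"][130:240,210:340],(396,335),interpolation=2),cv2.resize(D["top"]["image"][110:220,190:320],(396,335),interpolation=2)]
cv2.imwrite("pics/c2.png",np.hstack(im)[...,::-1])
E
```

```text
[ 0.6245 -0.116   0.1664] [-0.5729 -0.1957  0.4971] 0.04852735091301767
```

View pics/c2.png

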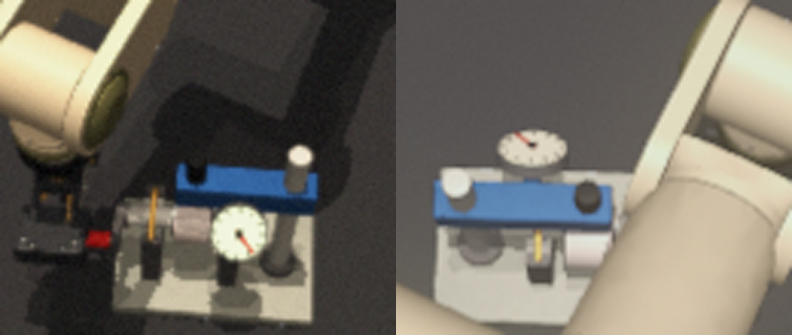

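Pointer at about 2.5 rad, the carriage holding, and the gripper above the red handle, clear of the crank arm. Going down and pinching.

Emit:
{"name": "carry_out", "arguments": {
  "steps": [
    {"translation": [0,0,0.4],"turn": [0,0,0],"jaw": 0.1},
    {"translation": [0,0,0.88],"turn": [0,0,0],"jaw": 0.1},
    {"translation": [0,0,0.88],"turn": [0,0,0],"jaw": -0.5},
    {"translation": [0,0,0.88],"turn": [0,0,0],"jaw": -0.8},
    {"translation": [0,0,0.88],"turn": [0,0,0],"jaw": -0.8}
  ],
  "grip_force": 20
}}

```text
t: 6.8
tool_pos: [0.6256, -0.1163, 0.1172]
ee_rot: [179.9, 0.1, 93.0]
contact_force: [-10.0, -2.4, -0.5]
grip_width: 0.0208
```

Emit:
{"name": "carry_out", "arguments": {
  "steps": [
    {"translation": [0,-0.02,0],"turn": [0,0,0],"jaw": -0.8},
    {"translation": [0,-0.02,0],"turn": [0,0,0],"jaw": -0.8}
  ]
}}

```text
t: 7.05
tool_pos: [0.6239, -0.1164, 0.1163]
ee_rot: [180.0, 0.0, 93.0]
contact_force: [-3.5, -1.8, 1.8]
grip_width: 0.0166
```

```bash
cat >> h.py <<'E'
def circ(th0,ths,r=.04):
    th=np.radians(ths);t0=np.radians(th0)
    for a,y,z in zip(ths,r/.06*(np.cos(th)-np.cos(t0)),-r/.06*(np.sin(th)-np.sin(t0))): print(a,round(y,3),round(z,3))
def pointer(d):
    # dial: bright round blob in the scene view; ellipse-rectified direction of the red pixels
    im=d["image"];x0,y0,x1,y1=265,180,315,235;a=im[y0:y1,x0:x1].astype(int)
    r=(a[...,0]>1.5*a[...,1])&(a[...,0]>90)
    w=((a.min(2)>130)).astype(np.uint8)
    n,l,s,c=cv2.connectedComponentsWithStats(w)
    k=1+np.argmax(s[1:,4]); P=cv2.convexHull(np.argwhere(l==k)[:,::-1].astype(np.int32))
    (ex,ey),ax,an=cv2.fitEllipse(P)
    ys,xs=np.nonzero(r); q=np.c_[xs-ex,ys-ey]; q=q[np.linalg.norm(q,axis=1)<9]
    v=q[np.linalg.norm(q,axis=1)>2].mean(0) 
    ang=np.arctan2(v[0],-v[1])%(2*np.pi)
    return round(ang,2),round(ang/.2,1),(ex+x0,ey+y0),ax,len(q),np.linalg.norm(v)
E
python3 - <<'E'
from h import *
s=observe();print(s["tool_pos"],s["contact_force"],s["grip_width"]);print(pointer(vision.get_image("scene")))
for t in (11,80,155,230,305):
    circ(t,[t+15*i for i in range(1,6)])
E
```

```text
[ 0.6239 -0.1164  0.1163] [-3.4804 -1.8301  1.804 ] 0.016649483576691704
(np.float64(nan), np.float64(nan), (311.2341613769531, 217.23974609375), (30.2004451751709, 44.90091323852539), 0, np.float64(nan))
26 -0.055 -0.165
41 -0.151 -0.31
56 -0.282 -0.425
71 -0.437 -0.503
86 -0.608 -0.538
95 -0.174 -0.008
110 -0.344 0.03
125 -0.498 0.11
140 -0.626 0.228
155 -0.72 0.375
170 -0.052 0.166
185 -0.06 0.34
200 -0.022 0.51
215 0.058 0.664
230 0.176 0.792
245 0.147 0.094
260 0.313 0.146
275 0.487 0.153
290 0.657 0.116
305 0.811 0.035
320 0.128 -0.118
335 0.222 -0.264
350 0.274 -0.43
365 0.282 -0.604
380 0.244 -0.774h.py:49: RuntimeWarning: Mean of empty slice.
  v=q[np.linalg.norm(q,axis=1)>2].mean(0)
  ret = um.true_divide(
```

Emit:
{"name": "carry_out", "arguments": {
  "steps": [
    {"translation": [0,-0.055,-0.165],"turn": [0,0,0],"jaw": -0.8},
    {"translation": [0,-0.151,-0.31],"turn": [0,0,0],"jaw": -0.8},
    {"translation": [0,-0.282,-0.425],"turn": [0,0,0],"jaw": -0.8},
    {"translation": [0,-0.282,-0.425],"turn": [0,0,0],"jaw": -0.8}
  ]
}}

```text
t: 7.6
tool_pos: [0.6065, -0.1172, 0.142]
ee_rot: [180.0, 0.0, 93.0]
contact_force: [-2.2, -1.4, 2.1]
grip_width: 0.0168
```

```bash
cat >> h.py <<'E'
def pointer(d,c=(288.3,206.6)):
    a=d["image"].astype(int); r=(a[...,0]>1.5*a[...,1])&(a[...,0]>90)
    ys,xs=np.nonzero(r); q=np.c_[xs-c[0],ys-c[1]]; n=np.linalg.norm(q,axis=1); q=q[(n<9)&(n>1.5)]
    v=q.mean(0); ang=np.arctan2(v[0],-v[1])%(2*np.pi)
    return round(ang,2),"mm",round(ang/.2,1),len(q),v
def st():
    s=observe();print(s["t"],s["tool_pos"],s["contact_force"],s["grip_width"]);print(pointer(vision.get_image("scene")))
E
python3 - <<'E'
from h import *
st(); dial({"scene":vision.get_image("scene")},"pics/d3.png")
circ(56,[71,86,101,116,131]);circ(131,[146,161,176,191,206])
E
```

```text
7.6 [ 0.6065 -0.1172  0.142 ] [-2.2343 -1.4406  2.0671] 0.016790190645827735
(np.float64(1.78), 'mm', np.float64(8.9), 4, array([4.2, 0.9]))
71 -0.156 -0.078
86 -0.326 -0.112
101 -0.5 -0.102
116 -0.665 -0.047
131 -0.81 0.05
146 -0.115 0.13
161 -0.193 0.286
176 -0.228 0.457
191 -0.217 0.63
206 -0.162 0.795
```

View pics/d3.png

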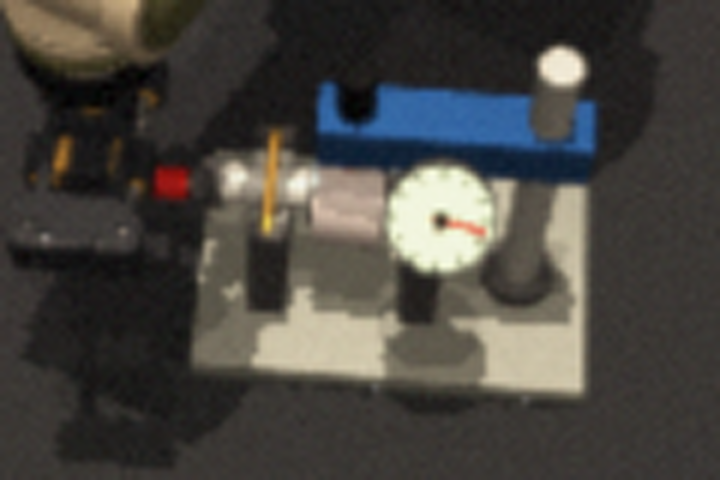

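Pointer at about 1.84 rad (hub (441,220), tip (484,232)), down from 2.5, so the reading falls as the crank goes up and over. The forces stay small. Carrying on round.

Emit:
{"name": "carry_out", "arguments": {
  "steps": [
    {"translation": [0,-0.156,-0.078],"turn": [0,0,0],"jaw": -0.8},
    {"translation": [0,-0.326,-0.112],"turn": [0,0,0],"jaw": -0.8},
    {"translation": [0,-0.5,-0.102],"turn": [0,0,0],"jaw": -0.8},
    {"translation": [0,-0.5,-0.102],"turn": [0,0,0],"jaw": -0.8}
  ]
}}

```text
t: 8.2
tool_pos: [0.5756, -0.1185, 0.1473]
ee_rot: [-179.9, -0.0, 93.0]
contact_force: [-4.1, 1.5, 7.5]
grip_width: 0.0165
```

```bash
cat >> h.py <<'E'
def pointer(d,c=(288.0,206.2)):
    a=d["image"].astype(float); w=np.clip(a[...,0]-a[...,1:].mean(2)-25,0,None)
    ys,xs=np.nonzero(w); q=np.c_[xs-c[0],ys-c[1]]; n=np.linalg.norm(q,axis=1); k=(n<9)&(n>1.5)
    v=np.average(q[k],axis=0,weights=w[ys,xs][k]); ang=np.arctan2(v[0],-v[1])%(2*np.pi)
    return round(ang,2),"mm",round(ang/.2,1),k.sum(),v
E
python3 - <<'E'
from h import *
st()
circ(101,[116,131,146,161])
E
```

```text
8.2 [ 0.5756 -0.1185  0.1473] [-4.0976  1.492   7.4516] 0.016509310924992974
(np.float64(1.69), 'mm', np.float64(8.4), np.int64(18), array([4.6395, 0.5515]))
116 -0.165 0.055
131 -0.31 0.151
146 -0.425 0.282
161 -0.503 0.437
```

Emit:
{"name": "carry_out", "arguments": {
  "steps": [
    {"translation": [0,-0.165,0.05],"turn": [0,0,0],"jaw": -0.8},
    {"translation": [0,-0.31,0.14],"turn": [0,0,0],"jaw": -0.8},
    {"translation": [0,-0.425,0.27],"turn": [0,0,0],"jaw": -0.8},
    {"translation": [0,-0.425,0.27],"turn": [0,0,0],"jaw": -0.8}
  ]
}}

```text
t: 8.75
tool_pos: [0.5506, -0.1196, 0.1296]
ee_rot: [-179.8, -0.1, 93.0]
contact_force: [-0.2, 3.1, -2.9]
grip_width: 0.017
```

```bash
python3 - <<'E'
from h import *
st()
circ(146,[161,176,191,206,221])
E
```

```text
8.75 [ 0.5506 -0.1196  0.1296] [-0.1974  3.0671 -2.8896] 0.01697310132565294
(np.float64(2.13), 'mm', np.float64(10.6), np.int64(16), array([3.7906, 2.3583]))
161 -0.078 0.156
176 -0.112 0.326
191 -0.102 0.5
206 -0.047 0.665
221 0.05 0.81
```

Readings so far (crank angle → mm pushed in) are 11° → 12.6, 56° → 9.2, 101° → 8.4 and 146° → 10.6. The low side was at about 92° (8.1 mm), so the high side should be near 272°.

Emit:
{"name": "carry_out", "arguments": {
  "steps": [
    {"translation": [0,-0.078,0.156],"turn": [0,0,0],"jaw": -0.8},
    {"translation": [0,-0.112,0.326],"turn": [0,0,0],"jaw": -0.8},
    {"translation": [0,-0.102,0.5],"turn": [0,0,0],"jaw": -0.8},
    {"translation": [0,-0.047,0.665],"turn": [0,0,0],"jaw": -0.8},
    {"translation": [0,-0.047,0.665],"turn": [0,0,0],"jaw": -0.8}
  ]
}}

```text
t: 9.43
tool_pos: [0.549, -0.1197, 0.0903]
ee_rot: [-180.0, -0.1, 93.0]
contact_force: [1.9, 4.9, -2.4]
grip_width: 0.017
```

```bash
python3 - <<'E'
from h import *
st()
circ(206,[221,236,251,266])
E
```

```text
9.425 [ 0.549  -0.1197  0.0903] [ 1.9178  4.908  -2.4099] 0.017046860845357874
(np.float64(3.29), 'mm', np.float64(16.4), np.int64(13), array([-0.6265,  4.2285]))
221 0.096 0.145
236 0.226 0.26
251 0.382 0.338
266 0.553 0.373
```

Emit:
{"name": "carry_out", "arguments": {
  "steps": [
    {"translation": [0,0.096,0.145],"turn": [0,0,0],"jaw": -0.8},
    {"translation": [0,0.226,0.26],"turn": [0,0,0],"jaw": -0.8},
    {"translation": [0,0.382,0.338],"turn": [0,0,0],"jaw": -0.8},
    {"translation": [0,0.553,0.373],"turn": [0,0,0],"jaw": -0.8},
    {"translation": [0,0.553,0.373],"turn": [0,0,0],"jaw": -0.8}
  ]
}}

```text
t: 10.1
tool_pos: [0.5828, -0.1182, 0.0686]
ee_rot: [179.9, 0.0, 93.0]
contact_force: [3.3, 4.8, 0.1]
grip_width: 0.0171
```

```bash
python3 - <<'E'
from h import *
st()
circ(266,[281,296,311,326]); circ(326,[341,356,371])
E
```

```text
10.1 [ 0.5828 -0.1182  0.0686] [3.2746 4.8449 0.0822] 0.01712451435936148
(np.float64(4.04), 'mm', np.float64(20.2), np.int64(17), array([-3.6969,  2.9605]))
281 0.174 -0.011
296 0.339 -0.066
311 0.484 -0.162
326 0.599 -0.292
341 0.078 -0.156
356 0.112 -0.326
371 0.102 -0.5
```

The reading is 20.2 mm at 266°, as predicted. I'll complete the turn to confirm that it falls again.

Emit:
{"name": "carry_out", "arguments": {
  "steps": [
    {"translation": [0,0.174,-0.011],"turn": [0,0,0],"jaw": -0.8},
    {"translation": [0,0.339,-0.066],"turn": [0,0,0],"jaw": -0.8},
    {"translation": [0,0.484,-0.162],"turn": [0,0,0],"jaw": -0.8},
    {"translation": [0,0.599,-0.292],"turn": [0,0,0],"jaw": -0.8},
    {"translation": [0,0.599,-0.292],"turn": [0,0,0],"jaw": -0.8}
  ]
}}

```text
t: 10.78
tool_pos: [0.6187, -0.1167, 0.0873]
ee_rot: [179.9, 0.0, 93.0]
contact_force: [-3.9, 2.2, 6.1]
grip_width: 0.0167
```

```bash
python3 - <<'E'
from h import *
st()
E
```

```text
10.775 [ 0.6187 -0.1167  0.0873] [-3.9318  2.1824  6.0569] 0.01669783324707913
(np.float64(3.43), 'mm', np.float64(17.2), np.int64(15), array([-1.3134,  4.3831]))
```

Emit:
{"name": "carry_out", "arguments": {
  "steps": [
    {"translation": [0,0.078,-0.156],"turn": [0,0,0],"jaw": -0.8},
    {"translation": [0,0.112,-0.326],"turn": [0,0,0],"jaw": -0.8},
    {"translation": [0,0.102,-0.5],"turn": [0,0,0],"jaw": -0.8},
    {"translation": [0,0.102,-0.5],"turn": [0,0,0],"jaw": -0.8}
  ]
}}

```text
t: 11.32
tool_pos: [0.6237, -0.1164, 0.1175]
ee_rot: [-180.0, 0.0, 93.0]
contact_force: [-7.0, 0.2, 0.7]
grip_width: 0.0171
```

```bash
python3 - <<'E'
from h import *
st()
from scipy.optimize import curve_fit
circ(371,[356,341,326,311,296]);circ(296,[281,272])
E
```

```text
11.325 [ 0.6237 -0.1164  0.1175] [-6.9848  0.2053  0.718 ] 0.017089446721002807
(np.float64(2.52), 'mm', np.float64(12.6), np.int64(16), array([2.4834, 3.4961]))
356 0.011 0.174
341 -0.024 0.344
326 -0.102 0.5
311 -0.217 0.63
296 -0.362 0.726
281 -0.165 0.055
272 -0.269 0.067
```

Full turn seen: low about 8 mm near 91°, high about 20 mm near 270°. Going back to 270°.

Emit:
{"name": "carry_out", "arguments": {
  "steps": [
    {"translation": [0,0.011,0.174],"turn": [0,0,0],"jaw": -0.8},
    {"translation": [0,-0.024,0.344],"turn": [0,0,0],"jaw": -0.8},
    {"translation": [0,-0.102,0.5],"turn": [0,0,0],"jaw": -0.8},
    {"translation": [0,-0.217,0.63],"turn": [0,0,0],"jaw": -0.8},
    {"translation": [0,-0.362,0.726],"turn": [0,0,0],"jaw": -0.8}
  ]
}}

```text
t: 12.0
tool_pos: [0.6033, -0.1173, 0.0731]
ee_rot: [179.8, 0.0, 93.0]
contact_force: [2.2, 2.4, 5.8]
grip_width: 0.0171
```

Emit:
{"name": "carry_out", "arguments": {
  "steps": [
    {"translation": [0,-0.165,0.055],"turn": [0,0,0],"jaw": -0.8},
    {"translation": [0,-0.29,0.067],"turn": [0,0,0],"jaw": -0.8},
    {"translation": [0,-0.29,0.067],"turn": [0,0,0],"jaw": -0.8}
  ]
}}

```text
t: 12.38
tool_pos: [0.5839, -0.1181, 0.0685]
ee_rot: [-179.9, -0.0, 93.0]
contact_force: [-3.3, 0.9, 1.5]
grip_width: 0.0165
```

```bash
python3 - <<'E'
from h import *
st()
E
```

```text
12.375 [ 0.5839 -0.1181  0.0685] [-3.2812  0.8552  1.4601] 0.016548125266641577
(np.float64(4.04), 'mm', np.float64(20.2), np.int64(17), array([-3.7264,  2.9847]))
```

Emit:
{"name": "carry_out", "arguments": {
  "steps": [
    {"translation": [0,0,0],"turn": [0,0,0],"jaw": -0.4},
    {"translation": [0,0,0],"turn": [0,0,0],"jaw": 0.0},
    {"translation": [0,0,0],"turn": [0,0,0],"jaw": 0.1},
    {"translation": [0,0,-0.3],"turn": [0,0,0],"jaw": 0.1},
    {"translation": [0,0,-0.8],"turn": [0,0,0],"jaw": 0.1}
  ]
}}

```text
t: 13.05
tool_pos: [0.5846, -0.1182, 0.1164]
ee_rot: [-179.9, -0.0, 93.0]
contact_force: [-0.4, -0.1, -0.7]
grip_width: 0.0486
```

Emit:
{"name": "carry_out", "arguments": {
  "steps": [
    {"translation": [-0.3,0,-1.0],"turn": [0,0,0],"jaw": 0.1},
    {"translation": [-0.8,0,-2.0],"turn": [0,0,0],"jaw": 0.1},
    {"translation": [-1.5,0,-2.5],"turn": [0,0,0],"jaw": 0.1},
    {"translation": [-1.5,0,-2.5],"turn": [0,0,0],"jaw": 0.1},
    {"translation": [-1.5,0,-2.5],"turn": [0,0,0],"jaw": 0.1}
  ]
}}

```text
t: 13.68
tool_pos: [0.5894, -0.2076, 0.2655]
ee_rot: [-179.9, -0.1, 93.0]
contact_force: [-0.8, 1.1, -1.1]
grip_width: 0.0486
```

```bash
python3 - <<'E'
from h import *
st(); dial({"scene":vision.get_image("scene")},"pics/d4.png")
E
```

```text
13.675 [ 0.5894 -0.2076  0.2655] [-0.7559  1.0808 -1.1301] 0.048553928178636775
(np.float64(4.04), 'mm', np.float64(20.2), np.int64(17), array([-3.7307,  2.9811]))
```

View pics/d4.png

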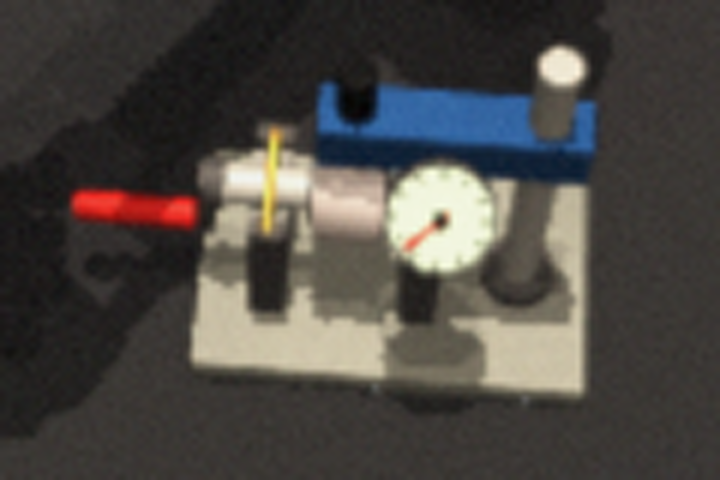

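The handle hangs free at the bottom and the gripper is clear. The pointer (hub (441,220), tip (407,250)) is unchanged at 4.04 rad after release. Handing in.

```bash
python3 -c "
from cell import ticket; print(ticket.close_job())"
```

```text
the job is handed in; nothing more can be done
None
```

The job is handed in. The spindle is let go with the drum's high side under the plunger, and the robot is touching nothing.

- **Setting the indicator:** I slid the carriage down about 33 mm by its black knob. The plunger rested on the drum about 12.6 mm pushed in (pointer about 2.5 rad), then I released the knob.
- **Full turn:** I led the crank round one full turn. The lowest reading taken was 8.4 mm, at 101°. The fitted low is about 8.1 mm near 91°. The highest was about 20.2 mm, near 270°. That spread fits the 12 mm expected from the 6 mm offset, and the stop at 28 mm was never near.
- **Final position:** I went back to about 270° and let go. The pointer read 4.04 rad (20.2 mm) just before release and again about 1.3 s later with the gripper clear.
- **Forces and time:** The readings I took never passed about 10 N, well under the limits. It took about 14 s of robot time.

No check failed or disagreed at the end. Two limits on them:
- **High-side angle:** It is good to only a few degrees, because the dial is read from a few pixels.
- **Bottles and tissue box:** I did not look at them again. The arm passed over them at height and felt no contact.

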